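# Overhang an engraving blank to its line and press start

## Robot

A 6-joint arm with a two-finger parallel gripper is mounted at the origin on the work surface. World frame = base frame: x ahead of the robot, y to its left, z up, the work surface at z = 0. Lengths are in m, angles in rad, forces in N, time in s.
With the tool pointing down it reaches from about 0.425 to 0.95 m from the base axis. Payload 3.5 kg.
Tool frame: the origin (TCP) lies on the centre line of the jaws, within the pads' length; the fingertips stand 14 mm ahead of it and the grasp point (between the pads) lies 5 mm behind it (ctrl.finger_overhang is the distance from the TCP to the fingertips, in m); z points along the fingers, y is the line along which they close (so a half turn about z gives the same grasp; the last joint's range is limited). The gripper opens to 85 mm and grips with 20 to 120 N. Pads are 22 mm wide; open, the fingers measure 114 mm over their backs; the gripper's body (76 mm by 85 mm) begins 54 mm behind the grasp point. The pads swing forward as they close: fully open they stand 13 mm farther back than shut.
Start: joints at [1.039, 0.286, 1.577, -0, 1.279, -0.15], TCP at [0.251, 0.626, 0.219] pointing down, gripper open.
Joint ranges: [-2.77, 2.77], [-0.9, 2.22], [0.21, 2.48], [-1.53, 4.67], [0.24, 2.81], [-2.84, 2.84]. Speed limits (rad/s): [2.79, 2.79, 3.14, 3.14, 3.14, 3.14].

## Interface

Orientations are given as a unit quaternion [x, y, z, w].
In Python, from plant import ctrl gives the robot as it stands.
- The arm moves only by the tool send_rows, never from a script. Its argument "moves" is text: rows parted by semicolons, each of 7 numbers parted by spaces: the turn, a rotation vector about the tool's x, y, z in units of 360 degrees (1.0 is 360 degrees), then the shift along the tool's x, y, z in units of 20 cm (1.0 is 20 cm), then the gripper's target within -1 to 1 (fully open at 1, half-way at 0, shut at -1). A call has 1 to 12 rows; each row is the pose to reach, as a shift and turn from the pose commanded when the call began, along the tool's axes at that moment, turning the shorter way round; what a row does not reach only later rows make up. A row lasts 1/8 s, in which the tool goes at most 62.5 mm and 10.7 degrees, less where a joint would pass 70% of its speed; a pose out of reach is approached as far as the arm can. A call with a number of a shift or a turn outside -1 to 1 is refused whole. A call with a gripper value outside its range is refused whole. The fingers move at their own pace and stop on an object; "newtons" is the grip in N (left out, the last holds). Time passes only in rows, so rows that repeat a pose let the fingers close. It gives the time, the measured TCP pose, the force, the opening and the grip force at its end, in the units of the state.
- ctrl.get_state(): the state, without advancing time (a new reading comes with each control period).
- ctrl.read_camera(name): name is "scene" or "side" or "wrist"; returns a dict with "image" (400x640x3 uint8, red, green, blue), "fovy" (degrees; the focal length in pixels is half the picture's height over the tangent of half this angle, whatever the lens; pixels are square), "cx", "cy" (the principal point, pixels), "extrinsics" (4x4, takes a point from camera to world coordinates). Camera axes: x right, y up, looking along -z (the intrinsics and any distortion apply to the point x, -y, -z); pixel columns grow to the right and rows downward; lengths in m; the calibration is good to about 2 mm. A picture is of the moment at which its call begins. There is no depth.
- ctrl.sign_off(): hands the job in; it is judged then, once.
The state is a dict: "time": time; "qpos": joint angles; "dq": joint speeds; "joint_efforts": joint torques, N m; "eef_pos": TCP position; "tcp_rot": TCP orientation; "contact_force": force on the tool from outside, world axes, zero at the start; "wrist_torque": the same for the moment, N m; "opening": opening from 0.0 (shut) to 1.0 (fully open); "finger_force": force on a finger pad.
Only numpy, scipy, OpenCV 4.12 (cv2) and the standard library are available. Lean on these libraries where they do the work, as an engineer would, in place of code of your own. Each camera call takes 0.05 s, during which the arm holds its last target. There are 200 camera calls.

## Task

Slide the blue blank across the engraving machine's bed, away from the robot, until it overhangs the bed's long far edge with its white line lying right above that edge along its whole length. Only push or drag it with the fingers: it must stay lying flat on the bed and never be lifted or tipped. Then press the green button all the way down and let it go; do not press the red one, and leave everything else where it stands.

Things in the scene. Friction and masses are not known exactly. Their poses are not given: they have to be found in the camera images.
- bed: fixed aluminium bed, smooth with dark marks, 200 mm along x, y from -220 to +280 mm, top 60 mm above the table. Origin on the table at mid depth; x points away from the robot across the bed, y left, turned up to 0.25 rad. The 14 mm upper plate overhangs its feet by 30 mm. A headstock 100 mm tall stands on its left end beyond y = +160 mm; a motor sits under its right end
- bed_edge (a point): a point on the bed's far upper edge, the one away from the robot, at bed x = +100 mm, y = 0, z = 60 mm; same axes as the bed, so the edge runs along its y. Beyond it there is a 60 mm drop to the table
- blank: loose flat blue plate on the bed, 110 mm along x, 120 along y, 6 thick, 0.15 to 0.31 kg, sliding with friction. Origin: centre of its underside; x points to the bed's far edge within 0.2 rad. A white line runs across its top along y at x = +25 mm, 30 mm behind the leading edge. It starts wholly on the bed and must slide some 40 to 100 mm
- line_left (a point): left end of the white line, on the upper face of the blank at x = +25 mm, y = +59 mm
- line_right (a point): right end of the white line, on the upper face of the blank at x = +25 mm, y = -59 mm
- green (a joint): travel of the green push button, 0 up, 0.006 m fully down; springs back; about 5 N holds it fully down
- green_top (a point): centre of the top face of the green button's 32 mm wide cap; it presses straight down. The button stands in its own black housing on the table to the right of the bed
- red (a joint): travel of the red push button, the same kind: 0 up, 0.006 m fully down
- red_top (a point): centre of the top face of the red button; the two buttons may stand in either order
- pin: loose brass edge finder with a white cap, 20 mm across and 50 mm tall, standing on the bed near its far edge to the right of the blank; origin at its foot
- mug: loose white mug, 80 mm wide, 95 mm tall; origin at its foot
- oil: loose amber oil bottle, 52 mm wide, 140 mm tall; origin at its foot
- jar: loose clear screw jar with a blue lid, 60 mm wide, 70 mm tall; origin at its foot
- driver: loose screwdriver lying on the table between the robot and the bed, origin under its middle, long axis x
- wrench: loose wrench lying on the table at the right, long axis x
- mouse: loose white computer mouse, 95 mm long, 58 mm wide and 32 mm high; origin underneath
There are look-alikes about, which are no part of the job. Leave any brown or pink look-alike of the blank alone.

How it is judged:
On the way, in this order (a step that is already met when the one before it is completed fails the run):
1. the blank lies flat with its white line above the bed's far edge (x of line_left in the frame of bed_edge between -0.006 and 0.006 m and x of line_right in the frame of bed_edge between -0.006 and 0.006 m and angle between blank's own z axis and vertical below 0.05 rad and z of blank in the frame of bed between 0.056 and 0.064 m and linear speed of blank below 0.01 m/s), for 0.2 s.
2. the green button is pressed fully down (value of joint green above 0.0045 m), for 0.05 s.
At the end, for the whole second after the job is handed in: both ends of the white line are within 6 mm of the vertical through the bed's far edge, the blank lies flat on the bed and still, the green button has been pressed and is up again, the red one is up, and every loose bystander is within 20 mm of where it started (all of step 1 and distance of each of pin, mug, oil, jar, driver, wrench, mouse from where it was at the start of the episode below 0.02 m and value of joint each of green, red below 0.0015 m); the robot touches nothing.
It fails at once if the blank is lifted, tipped or dropped (angle between blank's own z axis and vertical above 0.12 rad or z of blank in the frame of bed above 0.07 m or z of blank in the frame of bed below 0.05 m).
It fails at once if the green button is pressed before the line is above the edge (value of joint green above 0.003 m and not (x of line_left in the frame of bed_edge between -0.01 and 0.01 m and x of line_right in the frame of bed_edge between -0.01 and 0.01 m)).
It fails at once if the red button is pressed (value of joint red above 0.003 m).
It fails at once if a bystander is disturbed (distance of any of pin, mug, oil, jar, driver, wrench, mouse from where it was at the start of the episode above 0.03 m).
It also fails if it takes over 48 s, if anything falls off the work surface, if the arm or the gripper's body presses on something with over 40 N, if the wrist force passes 120 N, or if a joint passes its speed limit or range.

## Working session

There is one attempt and no reset: what is moved stays moved. The work goes in short steps, Python scripts to look and compute and a tool call to move; the robot and the scene stay as the last step left them, time stands still between calls to the robot, and variables do not carry over. Pictures are saved under pics/ and viewed, at most 10 in all, crops included, and the job is handed in when it is done.

Besides the shell and the picture viewer there is one more tool, called as name(argument=value, ...) on one line, values as JSON. send_rows: Moves the arm, as the interface text tells. Its arguments: {"type":"object","properties":{"moves":{"type":"string"},"newtons":{"type":"number"}},"required":["moves"]}

```bash
ls; mkdir -p pics; cat > h.py <<'E'
import numpy as np, cv2
from plant import ctrl
def cam(n,save=None):
    c=ctrl.read_camera(n)
    if save: cv2.imwrite('pics/'+save,c['image'][...,::-1])
    return c
def K(c):
    f=c['image'].shape[0]/2/np.tan(np.radians(c['fovy'])/2); return f
def ray(c,u,v,z):
    f=K(c);E=np.array(c['extrinsics'])
    d=E[:3,:3]@np.array([(u-c['cx'])/f,-(v-c['cy'])/f,-1]);o=E[:3,3]
    return o+d*(z-o[2])/d[2]
def proj(c,p):
    f=K(c);E=np.array(c['extrinsics']);q=E[:3,:3].T@(np.array(p)-E[:3,3])
    return np.array([c['cx']+f*q[0]/-q[2],c['cy']-f*q[1]/-q[2]])
E
python3 - <<'E'
from h import *
for n in ['scene','side']:
    c=cam(n,n+'1.png'); print(n,{k:v for k,v in c.items() if k!='image'})
print(ctrl.get_state())
E
```

```text
pics
scene {'fovy': 54.26423601926347, 'cx': 313.9019055939477, 'cy': 198.0357046053996, 'extrinsics': array([[-0.01943459, -0.86391051,  0.50327023,  1.21362054],
       [ 0.9998064 , -0.01524372,  0.01244186,  0.02895174],
       [-0.00307695,  0.5034146 ,  0.86403951,  1.27286627],
       [ 0.        ,  0.        ,  0.        ,  1.        ]])}
side {'fovy': 56.30821573908179, 'cx': 317.85684951013263, 'cy': 203.14253164174602, 'extrinsics': array([[ 0.90715407,  0.31556639, -0.27836907,  0.15759901],
       [-0.42056507,  0.70195515, -0.57479039, -0.74031111],
       [ 0.01401807,  0.63849575,  0.76949768,  1.05433232],
       [ 0.        ,  0.        ,  0.        ,  1.        ]])}
{'time': 0.1, 'qpos': array([ 1.03901212e+00,  2.87135031e-01,  1.57805703e+00, -3.25012163e-05,
        1.27858444e+00, -1.49990614e-01]), 'dq': array([-0.00119139, -0.00066009, -0.00231444, -0.00068529,  0.00257643,
       -0.00093472]), 'joint_efforts': array([ 5.51605626e-04, -4.07291722e+01, -2.93701154e+01, -1.58221560e-04,
        3.39914419e-03,  7.49739204e-07]), 'eef_pos': array([0.25114645, 0.62585969, 0.21723257]), 'tcp_rot': array([ 1.89734750e-01,  9.81834778e-01, -1.03429269e-03, -3.50394067e-04]), 'contact_force': array([-0.66018819,  0.06777395,  0.34536443]), 'wrist_torque': array([-0.01543389, -0.05583556,  0.0435077 ]), 'finger_force': 0.0, 'opening': 1.0036728631422482}
```

View pics/scene1.png

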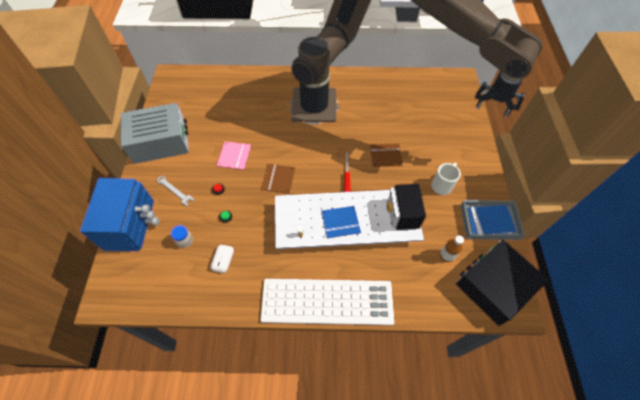

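View pics/side1.png

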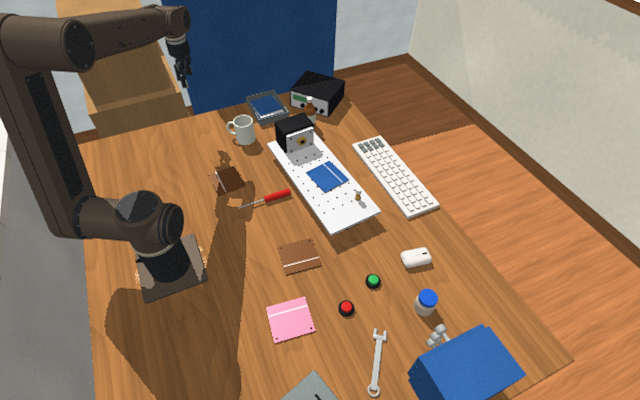

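The scene view (far side, image down = +x) shows the blue blank at (341,221), its line at about (343,234), the bed from (275,195) to (422,242), and the pin at (299,234). The green button is at (225,216) and the red at (218,188). The brown and pink plates at (279,178), (234,155) and (386,155) lie on the table, so they're decoys; so is the blue plate-like box at (490,218), which is off the bed. I'll get rough positions and enlarge.

```bash
python3 - <<'E'
from h import *
s=cam('scene');d=cam('side')
for n,us,ud,z in [('bedNR',(275,195),None,.06),('bedFR',(275,246),(336,231),.06),('bedFL',(422,241),None,.06),('blank',(341,221),(327,177),.066),('pin top',(300,233),(358,191),.1),('green',(225,215),(373,280),.04),('red',(218,187),(346,307),.04),('jar',(181,235),None,.07),('mouse',(221,259),None,.03),('driver',(347,180),None,.02)]:
    print(n,ray(s,*us,z).round(3), ray(d,*ud,z).round(3) if ud else '')
im=cv2.resize(s['image'][180:260,260:440],None,fx=4,fy=4,interpolation=cv2.INTER_CUBIC)
im2=cv2.resize(d['image'][120:240,260:400],None,fx=4,fy=4,interpolation=cv2.INTER_CUBIC)
cv2.imwrite('pics/c1.png',im[...,::-1])
E
```

```text
bedNR [ 0.497 -0.129  0.06 ] 
bedFR [ 0.696 -0.115  0.06 ] [ 0.522 -0.129  0.06 ]
bedFL [0.669 0.38  0.06 ] 
blank [0.601 0.107 0.066] [0.598 0.097 0.066]
pin top [ 0.665 -0.031  0.1  ] [ 0.651 -0.035  0.1  ]
green [ 0.571 -0.305  0.04 ] [ 0.55  -0.325  0.04 ]
red [ 0.454 -0.346  0.04 ] [ 0.435 -0.367  0.04 ]
jar [ 0.666 -0.435  0.07 ] 
mouse [ 0.734 -0.298  0.03 ] 
driver [0.402 0.136 0.02 ]
```

View pics/c1.png

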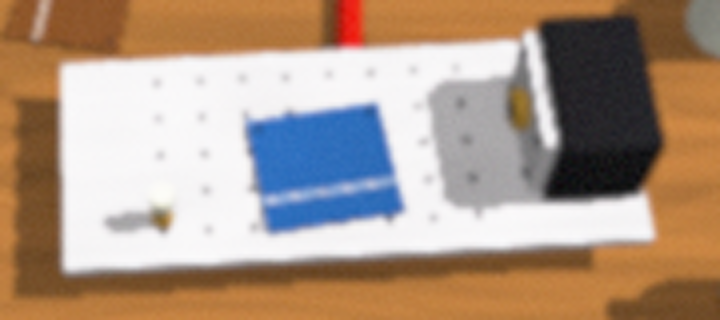

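The crop confirms the target: blue blank on the bed with its line towards the far edge (265,200)-(395,182) in the crop, pin at (162,200). I'll move over the bed.

send_rows(moves="0 0 0 -1 -1 -0.35 1;0 0 0 -1 -1 -0.35 1;0 0 0 -1 -1 -0.35 1;0 0 0 -1 -1 -0.35 1;0 0 0 -1 -1 -0.35 1;0 0 0 -1 -1 -0.35 1")

```text
time: 0.95
eef_pos: [0.3639, 0.3646, 0.2898]
tcp_rot: [0.192, 0.981, 0.001, 0.001]
contact_force: [0.4, 0.0, 0.4]
opening: 1.0
finger_force: 0.0
```

send_rows(moves="0 0 -0.07 -1 -1 0 1;0 0 -0.07 -1 -1 0 1;0 0 -0.07 -1 -1 0 1;0 0 -0.07 -1 -1 0 1;0 0 -0.07 -1 -1 0 1;0 0 -0.07 -1 -1 0 1")

```text
time: 1.7
eef_pos: [0.4744, 0.1045, 0.2878]
tcp_rot: [-0.027, 1.0, 0.0, -0.001]
contact_force: [0.1, 0.1, 0.2]
opening: 0.998
finger_force: 0.0
```

```bash
python3 - <<'E'
from h import *
s=ctrl.get_state();print(s['time'],s['eef_pos'],s['tcp_rot'],s['qpos'].round(2),s['contact_force'],ctrl.finger_overhang)
c=cam('wrist','w1.png');print({k:v for k,v in c.items() if k!='image'})
E
```

```text
1.7 [0.47440148 0.10450995 0.28777401] [-2.69543982e-02  9.99636476e-01  7.98254672e-05 -6.07716777e-04] [ 0.01 -0.19  1.95  0.    1.39 -1.62] [0.05638022 0.13023397 0.15794823] 0.014
{'fovy': 70.38948052724356, 'cx': 315.0222857317629, 'cy': 199.15562598188194, 'extrinsics': array([[-5.24583037e-02, -9.58000349e-01, -2.81928106e-01,
         4.02930874e-01],
       [ 9.98622738e-01, -5.00789806e-02, -1.56436124e-02,
         1.00494810e-01],
       [ 8.67913964e-04, -2.82360455e-01,  9.59307990e-01,
         4.43529373e-01],
       [ 0.00000000e+00,  0.00000000e+00,  0.00000000e+00,
         1.00000000e+00]])}
```

View pics/w1.png

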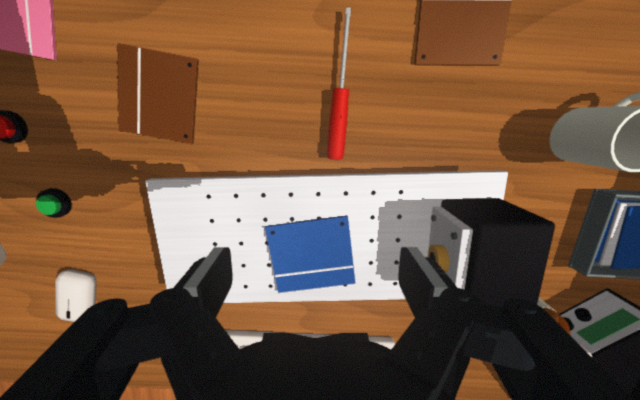

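The wrist view shows the blank at (310,253) with its line (275,274)-(353,268), and the bed's far edge at v≈300. Now measuring the geometry from it.

```bash
cat >> h.py <<'E'
def measure(c,verbose=True):
    im=c['image'].astype(int);r,g,b=im[...,0],im[...,1],im[...,2]
    m=((b>r+60)&(b>g+30)).astype(np.uint8)
    n,l,st,ce=cv2.connectedComponentsWithStats(cv2.morphologyEx(m,cv2.MORPH_CLOSE,np.ones((7,7))))
    p=proj(c,BL); i=l[int(p[1]),int(p[0])] if BL is not None else 0
    if i==0: i=1+np.argmax(st[1:,4])
    x,y,w,h,_=st[i]
    ys,xs=np.nonzero(l==i)
    P=np.array([ray(c,u,v,.066)[:2] for u,v in zip(xs,ys)])
    rect=cv2.minAreaRect(P.astype(np.float32)*1000)
    # line: non-blue bright pixels inside hull
    L=((l==i)&(r>120)&(g>140)).astype(np.uint8); L=cv2.erode(l.astype(np.uint8)==i and 0 or (l==i).astype(np.uint8),np.ones((5,5)))*L if False else L
    ly,lx=np.nonzero(L); Q=np.array([ray(c,u,v,.066)[:2] for u,v in zip(lx,ly)])
    return rect,Q,(x,y,w,h)
BL=np.array([.6,.1,.066])
E
python3 - <<'E'
from h import *
c=cam('wrist')
rect,Q,bb=measure(c);print(rect,bb,len(Q))
vx,vy,x0,y0=cv2.fitLine((Q*1000).astype(np.float32),cv2.DIST_HUBER,0,.01,.01).ravel();print('line',vx,vy,x0,y0,'yaw',np.arctan(-vx/vy))
# bed far and near edges
g=c['image'].min(2).astype(int)
F=[];N=[]
for u in list(range(240,400,3)):
    col=g[:,u]
    v=next(v for v in range(330,255,-1) if col[v]>=150 and col[v-1]>=150 and col[v-2]>=150) if (col[285:299]>150).any() else None
    if v: F.append(ray(c,u,v+.5,.06)[:2])
for u in range(210,370,3):
    col=g[:,u]; v=next(v for v in range(165,200) if col[v]>=150 and col[v+1]>=150); N.append(ray(c,u,v-.5,.06)[:2])
for n,A in(('far',F),('near',N)):
    A=np.array(A)*1000; vx,vy,x0,y0=cv2.fitLine(A.astype(np.float32),cv2.DIST_HUBER,0,.01,.01).ravel()
    print(n,len(A),'yaw',np.arctan(-vx/vy),'pt',x0,y0,'x at y=100',x0+vx/vy*(100-y0))
# right end and pin, buttons
m=(c['image'][...,1].astype(int)>c['image'][...,0].astype(int)+60)
ys,xs=np.nonzero(m[170:230,20:90]);print('green px',xs.mean()+20,ys.mean()+170,len(xs))
E
```

```text
((600.4348754882812, 105.1945571899414), (109.32984924316406, 118.8508071899414), 10.981966972351074) (np.int32(264), np.int32(217), np.int32(90), np.int32(76)) 221
line 0.1910769 -0.9815751 626.0833 109.95779 yaw 0.19225916
far 54 yaw 0.076995924 pt 686.1574 66.02587 x at y=100 683.5364
near 54 yaw 0.07629771 pt 484.4578 71.484695 x at y=100 482.27792
green px 46.26543209876543 205.4074074074074 324
```

send_rows(moves="0 0 -0.0037 -0.206 -0.04 0.5 1;0 0 -0.0037 -0.206 -0.04 0.94 1;0 0 -0.0037 -0.206 -0.04 0.94 1;0 0 -0.0037 -0.206 -0.04 0.94 1;0 0 -0.0037 -0.206 -0.04 0.94 1;0 0 -0.0037 -0.206 -0.04 0.94 1")

```text
time: 2.55
eef_pos: [0.5173, 0.1013, 0.104]
tcp_rot: [-0.041, 0.999, -0.0, 0.003]
contact_force: [-0.0, -0.3, 0.5]
opening: 0.998
finger_force: 0.0
```

```bash
python3 - <<'E'
from h import *
s=ctrl.get_state();print(s['time'],s['eef_pos'],s['tcp_rot'],s['contact_force'],ctrl.finger_overhang)
c=cam('wrist','w2.png');cam('side','s2.png')
a=cv2.imread('pics/w2.png');b=cv2.imread('pics/s2.png')[110:250,250:420]
b=cv2.resize(b,(485,400),interpolation=cv2.INTER_CUBIC)
cv2.imwrite('pics/m2.png',cv2.resize(np.hstack([a,b]),(800,284)))
E
```

```text
2.55 [0.5173498  0.10125706 0.10398998] [-4.11267082e-02  9.99149320e-01 -6.58424714e-05  3.03738589e-03] [-0.04960121 -0.30520924  0.51841963] 0.014
```

View pics/m2.png

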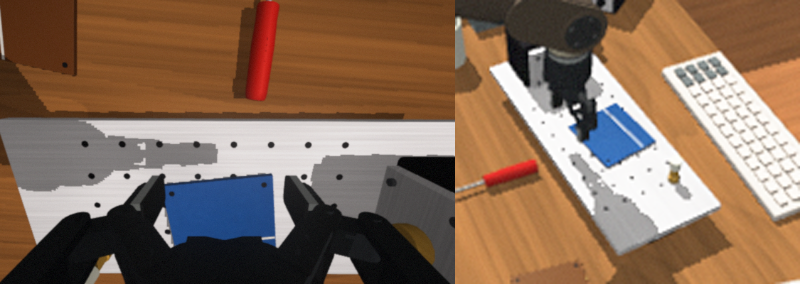

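The fingers are behind the blank with a clear gap (wrist view: rear edge around (165-272,185)). I'll go down gently to find the bed.

send_rows(moves="0 0 0 0 0 0.05 1;0 0 0 0 0 0.1 1;0 0 0 0 0 0.13 1;0 0 0 0 0 0.13 1")

```text
time: 3.15
eef_pos: [0.5144, 0.1005, 0.0734]
tcp_rot: [-0.041, 0.999, 0.0, -0.001]
contact_force: [-0.7, 0.1, -0.0]
opening: 0.999
finger_force: 0.0
```

send_rows(moves="0 0 0 0 0 0.01 1;0 0 0 0 0 0.015 1;0 0 0 0 0 0.015 1")

```text
time: 3.52
eef_pos: [0.5153, 0.1006, 0.0716]
tcp_rot: [-0.041, 0.999, -0.0, 0.0]
contact_force: [0.0, -0.4, 0.2]
opening: 0.995
finger_force: 0.0
```

send_rows(moves="0 0 0 0 0 0.01 1;0 0 0 0 0 0.02 1;0 0 0 0 0 0.02 1")

```text
time: 3.9
eef_pos: [0.515, 0.1006, 0.0673]
tcp_rot: [-0.041, 0.999, 0.0, -0.0]
contact_force: [0.2, 0.8, -0.7]
opening: 1.0
finger_force: 0.0
```

send_rows(moves="0 0 0 0 0 0.01 1;0 0 0 0 0 0.015 1;0 0 0 0 0 0.015 1")

```text
time: 4.28
eef_pos: [0.5151, 0.1006, 0.0644]
tcp_rot: [-0.041, 0.999, -0.0, -0.0]
contact_force: [-0.4, 0.3, 0.5]
opening: 1.0
finger_force: 0.0
```

send_rows(moves="0 0 0 0 0 0.007 1;0 0 0 0 0 0.007 1;0 0 0 0 0 0.007 1")

```text
time: 4.65
eef_pos: [0.5152, 0.1005, 0.0631]
tcp_rot: [-0.041, 0.999, -0.0, 0.0]
contact_force: [-0.7, -0.1, -0.7]
opening: 1.005
finger_force: 0.0
```

```bash
python3 - <<'E'
from h import *
s=ctrl.get_state();print(s['time'],s['eef_pos'],s['tcp_rot'],s['contact_force'])
c=cam('wrist','w3.png')
E
```

```text
4.65 [0.51522953 0.10054855 0.06314035] [-4.06213282e-02  9.99174613e-01 -2.00492479e-05  4.19746939e-06] [-0.72460766 -0.09784591 -0.74081303]
```

View pics/w3.png

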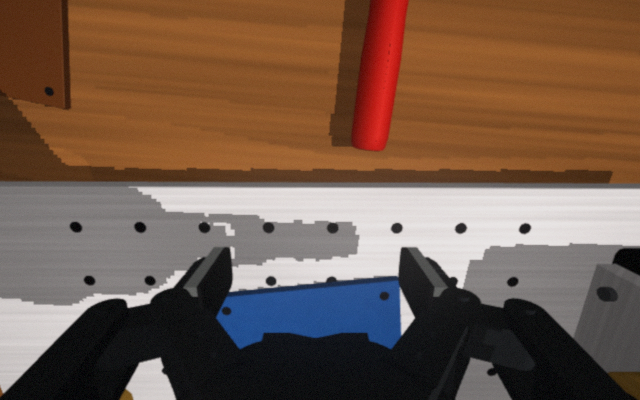

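Blank's rear edge (225-400, 295-278) is ahead of both fingers. Pushing most of the way, slowly.

send_rows(moves="0 0 0 -0.025 -0.02 0 1;0 0 0 -0.05 -0.02 0 1;0 0 0 -0.075 -0.02 0 1;0 0 0 -0.1 -0.02 0 1;0 0 0 -0.125 -0.02 0 1;0 0 0 -0.15 -0.02 0 1;0 0 0 -0.175 -0.02 0 1;0 0 0 -0.2 -0.02 0 1;0 0 0 -0.22 -0.02 0 1;0 0 0 -0.24 -0.02 0 1;0 0 0 -0.25 -0.02 0 1;0 0 0 -0.25 -0.02 0 1")

```text
time: 6.2
eef_pos: [0.5655, 0.1006, 0.0631]
tcp_rot: [-0.041, 0.999, 0.0, -0.0]
contact_force: [0.9, 0.2, -0.4]
opening: 0.995
finger_force: 0.0
```

```bash
python3 - <<'E'
from h import *
s=ctrl.get_state();print(s['time'],s['eef_pos'],s['tcp_rot'],s['contact_force'])
c=cam('wrist','w4.png');im=c['image'].astype(int)
R=[]
for u in range(245,395,3):
    for v in range(200,330):
        r,g,b=im[v,u]
        if b>r+50 and b>g+25: R.append(ray(c,u,v-.5,.066)[:2]*1000);break
R=np.array(R);vx,vy,x0,y0=cv2.fitLine(R.astype(np.float32),cv2.DIST_HUBER,0,.01,.01).ravel()
print('rear',x0,y0,'yaw',np.arctan(-vx/vy),'dist to edge',(683.54-x0)*np.cos(.0767)+(100-y0)*np.sin(.0767))
E
```

```text
6.2 [0.56546286 0.10064907 0.06310233] [-4.06175390e-02  9.99174767e-01  1.54237559e-05 -3.23476034e-05] [ 0.88924518  0.22876315 -0.43682182]
rear 548.3773 89.53448 yaw 0.1859693 dist to edge 135.56719882288286
```

View pics/w4.png

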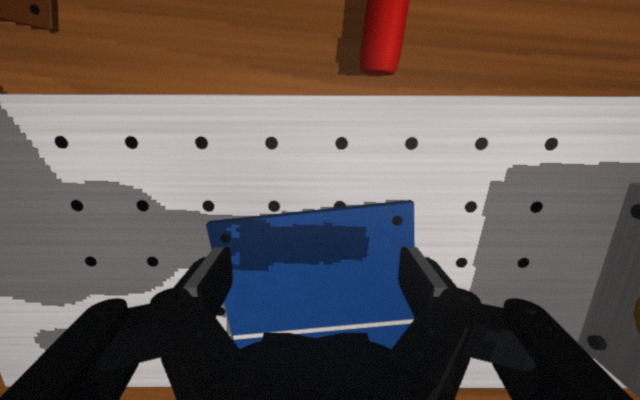

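The blank has not moved: it stands where it was, with the fingers above it, so the open tips are higher than I assumed. I'll go back and descend until I feel the bed.

send_rows(moves="0 0 0 0.1 0 0 1;0 0 0 0.25 0 0 1;0 0 0 0.25 0 0 1;0 0 0 0.25 0 0.01 1;0 0 0 0.25 0 0.02 1;0 0 0 0.25 0 0.02 1")

```text
time: 7.0
eef_pos: [0.516, 0.0965, 0.0589]
tcp_rot: [-0.041, 0.999, -0.0, -0.0]
contact_force: [-0.1, -0.1, -0.9]
opening: 0.996
finger_force: 0.0
```

send_rows(moves="0 0 0 0 0 0.005 1;0 0 0 0 0 0.01 1;0 0 0 0 0 0.01 1")

```text
time: 7.38
eef_pos: [0.5155, 0.0966, 0.057]
tcp_rot: [-0.041, 0.999, 0.0, -0.0]
contact_force: [0.4, -0.3, -0.4]
opening: 1.001
finger_force: 0.0
```

send_rows(moves="0 0 0 0 0 0.005 1;0 0 0 0 0 0.01 1;0 0 0 0 0 0.01 1")

```text
time: 7.75
eef_pos: [0.5154, 0.0966, 0.055]
tcp_rot: [-0.041, 0.999, -0.0, -0.0]
contact_force: [0.6, -0.4, 0.1]
opening: 1.0
finger_force: 0.0
```

send_rows(moves="0 0 0 0 0 0.005 1;0 0 0 0 0 0.01 1;0 0 0 0 0 0.01 1")

```text
time: 8.12
eef_pos: [0.5154, 0.0966, 0.053]
tcp_rot: [-0.041, 0.999, 0.0, -0.0]
contact_force: [-0.3, -0.7, 1.7]
opening: 1.001
finger_force: 0.0
```

send_rows(moves="0 0 0 0 0 0.005 1;0 0 0 0 0 0.01 1;0 0 0 0 0 0.01 1")

```text
time: 8.5
eef_pos: [0.5154, 0.0966, 0.051]
tcp_rot: [-0.041, 0.999, 0.0, -0.0]
contact_force: [0.3, -0.2, 1.0]
opening: 0.999
finger_force: 0.0
```

send_rows(moves="0 0 0 0 0 0.005 1;0 0 0 0 0 0.01 1;0 0 0 0 0 0.01 1")

```text
time: 8.88
eef_pos: [0.5155, 0.0966, 0.049]
tcp_rot: [-0.041, 0.999, 0.0, -0.0]
contact_force: [0.3, -0.4, -0.3]
opening: 1.0
finger_force: 0.0
```

send_rows(moves="0 0 0 0 0 0.005 1;0 0 0 0 0 0.005 1;0 0 0 0 0 0.005 1")

```text
time: 9.25
eef_pos: [0.5156, 0.0966, 0.0481]
tcp_rot: [-0.041, 0.999, 0.0, 0.0]
contact_force: [-0.2, 0.2, -0.4]
opening: 1.001
finger_force: 0.0
```

```bash
python3 - <<'E'
from h import *
s=ctrl.get_state();print(s['qpos'],s['joint_efforts'],ctrl.finger_overhang)
d=cam('side');c=cam('wrist')
a=cv2.resize(d['image'][120:220,260:380],(600,500),interpolation=cv2.INTER_CUBIC)
for y in(-.057,-.0425,.0425,.057):
  for z in (.06,): print(y,proj(d,s['eef_pos']*[1,1,0]+[0,y,z]),proj(c,s['eef_pos']*[1,1,0]+[0,y,z]))
cv2.imwrite('pics/s5.png',a[...,::-1])
E
```

```text
[-8.39952825e-03  1.69278974e-01  2.06025398e+00  2.21997883e-06
  9.12037928e-01 -1.66042638e+00] [ 1.91128115e-04 -3.04917097e+01 -2.37510985e+01 -2.66021825e-04
  9.62921331e-04 -1.45638245e-05] 0.014
-0.057 [312.96312509 195.8759341 ] [212.64040822 241.94067295]
-0.0425 [311.2692936  193.04311483] [238.91719673 243.84270769]
0.0425 [301.75437013 177.13004515] [390.71297473 254.83038388]
0.057 [300.19857326 174.52807949] [416.2316903  256.67754582]
```

View pics/s5.png

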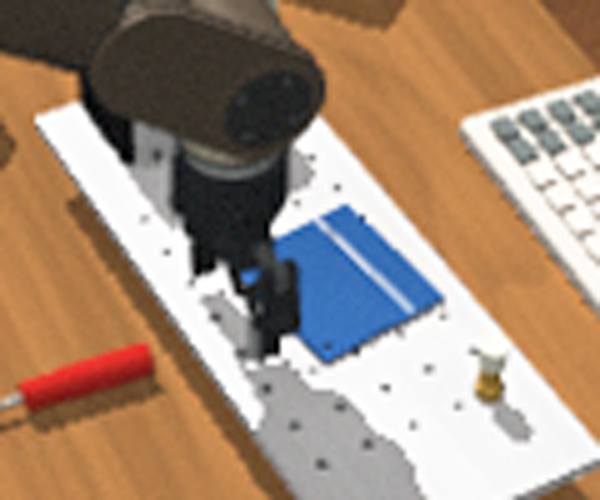

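The right fingertip (crop (262,358)) is just above the bed and nearly meeting its shadow. A little further down.

send_rows(moves="0 0 0 0 0 0.005 1;0 0 0 0 0 0.005 1")

```text
time: 9.6
eef_pos: [0.5155, 0.0966, 0.047]
tcp_rot: [-0.041, 0.999, 0.0, -0.0]
contact_force: [0.8, 0.7, -0.1]
opening: 0.998
finger_force: 0.0
```

send_rows(moves="0 0 0 0 0 0.005 1;0 0 0 0 0 0.005 1")

```text
time: 9.85
eef_pos: [0.5154, 0.0966, 0.046]
tcp_rot: [-0.041, 0.999, -0.0, -0.0]
contact_force: [0.5, -0.1, 0.1]
opening: 1.003
finger_force: 0.0
```

send_rows(moves="0 0 0 0 0 0.005 1;0 0 0 0 0 0.005 1")

```text
time: 10.1
eef_pos: [0.5155, 0.0965, 0.045]
tcp_rot: [-0.041, 0.999, -0.0, -0.0]
contact_force: [-0.2, 0.7, -0.8]
opening: 0.999
finger_force: 0.0
```

send_rows(moves="0 0 0 0 0 0.005 1;0 0 0 0 0 0.005 1")

```text
time: 10.35
eef_pos: [0.5155, 0.0966, 0.044]
tcp_rot: [-0.041, 0.999, 0.0, -0.0]
contact_force: [0.8, -0.1, -0.2]
opening: 1.0
finger_force: 0.0
```

send_rows(moves="0 0 0 0 0 0.005 1;0 0 0 0 0 0.005 1")

```text
time: 10.6
eef_pos: [0.5155, 0.0966, 0.043]
tcp_rot: [-0.041, 0.999, 0.0, -0.0]
contact_force: [-0.5, -0.6, -0.7]
opening: 1.0
finger_force: 0.0
```

send_rows(moves="0 0 0 0 0 0.005 1;0 0 0 0 0 0.005 1")

```text
time: 10.85
eef_pos: [0.5155, 0.0966, 0.042]
tcp_rot: [-0.041, 0.999, -0.0, -0.0]
contact_force: [0.7, 0.2, 0.4]
opening: 1.002
finger_force: 0.0
```

send_rows(moves="0 0 0 0 0 0.005 1;0 0 0 0 0 0.005 1")

```text
time: 11.1
eef_pos: [0.5154, 0.0966, 0.041]
tcp_rot: [-0.041, 0.999, -0.0, -0.0]
contact_force: [0.6, 0.2, -0.2]
opening: 0.998
finger_force: 0.0
```

```bash
python3 - <<'E'
from h import *
s=ctrl.get_state();print(s['eef_pos'],s['contact_force'])
d=cam('side');g=d['image'].max(2)
for v in range(182,200): print(v,' '.join('%3d'%x for x in g[v,300:326]))
p=s['eef_pos'].copy()
for dx in(-.011,.011):
  for y in(-.0425,-.057):
    print(dx,y,[proj(d,[p[0]+dx,p[1]+y,z]).round(1).tolist() for z in(.06,.07)])
E
```

```text
[0.51541017 0.09657475 0.04098074] [ 0.62597234  0.16536189 -0.20841007]
182 255 228 152 147 165 173 173 174 167 101  23 178 136  31  36  31  38  32  38  55 164 197 190 192 191 191
183 254 244 145  76 145 174 172 175 161  94  29  71  53  27  27  29  34  42  28  60 167 196 192 189 190 193
184 252 255 207 113 153 170 172 175 178 118  46  31  32  32  39  33  38  36  26  45 167 196 195 193 191 191
185 251 254 243 191 165 168 169 170 173 142  74  38  33  27  33  38  39  40  35  27 164 196 194 194 190 190
186 251 251 254 243 188 162 169 171 174 148  84  41  35  29  33  38  42  35  25  30 165 201 194 194 192 194
187 252 252 252 254 241 190 168 167 172 140 100  70  44  34  38  31  28  77 167 148 160 187 196 196 196 195
188 253 251 251 252 255 224 166 166 173 142 115  90  48  32  31  25 158 205 255 247 169 154 187 196 180 161
189 254 253 251 251 254 220 164 154 147 132 117  90  50  32  30  11 247 255 254 255 234 151 153 190 168 124
190 244 254 252 252 253 219 160 112  84 106 115  89  49  30  27  15 243 255 251 251 255 235 154 159 189 213
191 207 254 254 251 253 239 223 155 111 137 121  88  43
[... 404 characters left out ...]
 251 253 237 181 160 167 169 169 168 166 164 164 162 158 227 243 252 255 253 251
196 121 113 118 129 235 253 252 252 254 218 157 166 156 145 161 167 168 165 166 165 162 158 226 244 243 241
197 117 119 112 125 161 251 254 252 253 239 179 166 121  68 141 169 167 164 169 165 167 162 159 159 165 160
198 120 115 116 118 123 236 255 253 252 255 224 159 138 106 148 170 170 170 170 168 169 166 167 165 169 169
199 133 117 119 110 113 123 236 254 252 253 239 185 165 168 168 168 168 166 168 168 167 169 169 166 166 169
-0.011 -0.0425 [[308.4, 194.0], [308.4, 192.1]]
-0.011 -0.057 [[310.1, 196.9], [310.1, 195.0]]
0.011 -0.0425 [[314.1, 192.1], [314.1, 190.2]]
0.011 -0.057 [[315.8, 194.9], [315.8, 193.0]]
```

send_rows(moves="0 0 0 0 0 0.005 1;0 0 0 0 0 0.01 1;0 0 0 0 0 0.01 1")

```text
time: 11.52
eef_pos: [0.5154, 0.0966, 0.039]
tcp_rot: [-0.041, 0.999, 0.0, -0.0]
contact_force: [-0.3, 1.0, 0.7]
opening: 1.001
finger_force: 0.0
```

send_rows(moves="0 0 0 0 0 0.005 1;0 0 0 0 0 0.01 1;0 0 0 0 0 0.01 1")

```text
time: 11.9
eef_pos: [0.5154, 0.0966, 0.037]
tcp_rot: [-0.041, 0.999, 0.0, -0.0]
contact_force: [-0.1, 0.7, 0.4]
opening: 1.001
finger_force: 0.0
```

send_rows(moves="0 0 0 0 0 0.005 1;0 0 0 0 0 0.01 1;0 0 0 0 0 0.01 1")

```text
time: 12.28
eef_pos: [0.5154, 0.0966, 0.035]
tcp_rot: [-0.041, 0.999, 0.0, -0.0]
contact_force: [0.2, -0.1, -0.0]
opening: 1.004
finger_force: 0.0
```

By the wrist picture's geometry, the open tips sit about 25 mm behind the TCP, so the bed should be met at about TCP z ≈ 0.034. Continuing by touch.

send_rows(moves="0 0 0 0 0 0.005 1;0 0 0 0 0 0.005 1")

```text
time: 12.52
eef_pos: [0.5156, 0.0966, 0.0341]
tcp_rot: [-0.041, 0.999, -0.0, 0.0]
contact_force: [-0.3, 0.4, 0.7]
opening: 0.999
finger_force: 0.0
```

send_rows(moves="0 0 0 0 0 0.005 1;0 0 0 0 0 0.005 1")

```text
time: 12.78
eef_pos: [0.5156, 0.0966, 0.034]
tcp_rot: [-0.041, 0.999, -0.0, -0.0]
contact_force: [-1.1, -0.6, 7.0]
opening: 1.003
finger_force: 3.0
```

send_rows(moves="0 0 0 0 0 0.005 1;0 0 0 0 0 0.005 1")

```text
time: 13.02
eef_pos: [0.5156, 0.0966, 0.034]
tcp_rot: [-0.041, 0.999, -0.0, -0.001]
contact_force: [-5.4, -1.5, 10.9]
opening: 0.999
finger_force: 5.9
```

Contact at TCP z = 0.034. I'll lift 2 mm clear and push.

send_rows(moves="0 0 0 0 0 -0.02 1;0 0 0 -0.04 0 -0.02 1;0 0 0 -0.07 0 -0.02 1;0 0 0 -0.1 0 -0.02 1;0 0 0 -0.13 0 -0.02 1;0 0 0 -0.16 0 -0.02 1;0 0 0 -0.19 0 -0.02 1;0 0 0 -0.22 0 -0.02 1;0 0 0 -0.25 0 -0.02 1;0 0 0 -0.27 0 -0.02 1;0 0 0 -0.28 0 -0.02 1;0 0 0 -0.28 0 -0.02 1")

```text
time: 14.52
eef_pos: [0.5717, 0.1011, 0.0363]
tcp_rot: [-0.041, 0.999, -0.0, 0.0]
contact_force: [-1.0, 1.2, 0.1]
opening: 0.998
finger_force: 0.2
```

```bash
cat > r.py <<'E'
from h import *
s=ctrl.get_state();print(s['time'],s['eef_pos'],s['tcp_rot'],s['contact_force'])
p=s['eef_pos']*1000;print('tcp dist',(683.54-p[0])*np.cos(.0767)+(100-p[1])*np.sin(.0767))
c=cam('wrist');im=c['image'].astype(int)
R=[]
for u in range(250,390,3):
    for v in range(180,330):
        r,g,b=im[v,u]
        if b>r+50 and b>g+25: R.append(ray(c,u,v-.5,.066)[:2]*1000);break
R=np.array(R);vx,vy,x0,y0=cv2.fitLine(R.astype(np.float32),cv2.DIST_HUBER,0,.01,.01).ravel()
print(len(R),'rear',x0,y0,'yaw',np.arctan(-vx/vy),'dist to edge',(683.54-x0)*np.cos(.0767)+(100-y0)*np.sin(.0767))
E
python3 r.py
```

```text
14.525 [0.57172657 0.10113639 0.03629539] [-4.06434987e-02  9.99173622e-01 -1.71252324e-05  4.23175835e-04] [-1.02198992  1.24418065  0.11700758]
tcp dist 111.39761762050475
47 rear 586.06085 107.18964 yaw 0.13797076 dist to edge 96.64163245171206
```

```bash
python3 - <<'E'
from h import *
cam('wrist','w6.png')
E
```

```text
(no output)
```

View pics/w6.png

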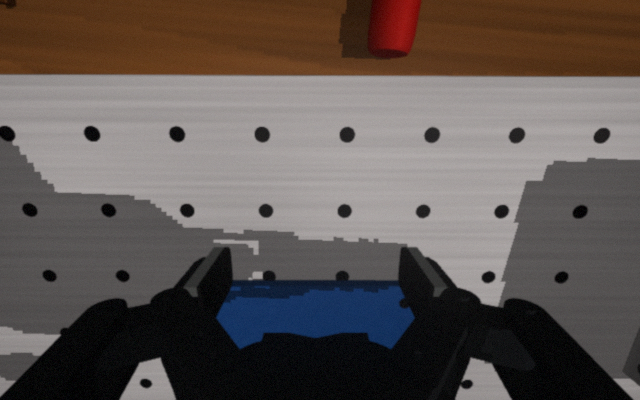

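The wrist view shows the rear edge level at v≈281 from u=230 to 400, parallel to the bed. The blank is aligned; a shadow fooled the threshold, so I'll re-measure with a ratio test.

```bash
sed -i 's/if b>r+50 and b>g+25/if b>1.6*r+8 and b>1.2*g+5/' r.py; sed -i 's/^print(len/print((im[274:292,300]).tolist());print(len/' r.py; python3 r.py
```

```text
14.625 [0.5717441  0.10113979 0.03642664] [-4.06336942e-02  9.99173942e-01 -2.17952189e-05  5.79677813e-04] [ 0.4278559  -0.19352326  0.14348149]
tcp dist 111.37988736262419
[[88, 86, 86], [91, 85, 86], [87, 84, 83], [86, 83, 86], [87, 84, 86], [73, 72, 75], [37, 44, 53], [21, 27, 46], [15, 26, 46], [17, 29, 48], [20, 30, 46], [17, 29, 48], [14, 29, 53], [17, 30, 53], [18, 32, 59], [14, 28, 51], [17, 30, 57], [22, 35, 58]]
47 rear 580.6358 96.38452 yaw 0.07940717 dist to edge 102.878671582132
```

send_rows(moves="0 0 0 -0.02 0 0 1;0 0 0 -0.04 0 0 1;0 0 0 -0.06 0 0 1;0 0 0 -0.075 0 0 1;0 0 0 -0.085 0 0 1;0 0 0 -0.085 0 0 1;0 0 0 0.1 0 0 1;0 0 0 0.1 0 0 1;0 0 0 0.4 0 -0.6 1;0 0 0 0.4 0 -1 1;0 0 0 0.4 0 -1 1;0 0 0 0.4 0 -1 1")

```text
time: 16.18
eef_pos: [0.4947, 0.0946, 0.2422]
tcp_rot: [-0.041, 0.999, -0.0, 0.006]
contact_force: [0.7, -0.1, 0.9]
opening: 0.998
finger_force: 0.0
```

send_rows(moves="0 0 0 0 0 -0.2 1;0 0 0 0 0 -0.2 1;0 0 0 0 0 -0.2 1")

```text
time: 16.55
eef_pos: [0.4921, 0.0946, 0.2758]
tcp_rot: [-0.041, 0.999, 0.0, 0.0]
contact_force: [-0.4, -0.4, 0.3]
opening: 1.0
finger_force: 0.0
```

```bash
cat > m.py <<'E'
from h import *
s=ctrl.get_state();print(s['time'],s['eef_pos'])
c=cam('wrist','w7.png');I=c['image'].astype(int);g=I.min(2)
BLU=(I[...,2]>1.6*I[...,0]+8)&(I[...,2]>1.2*I[...,1]+5)
m=cv2.morphologyEx(BLU.astype(np.uint8),cv2.MORPH_CLOSE,np.ones((7,7)))
n,l,st,ce=cv2.connectedComponentsWithStats(m)
p=proj(c,[.63,.105,.066]);i=l[int(p[1]),int(p[0])];print('bb',st[i])
B=(l==i)
x,y,w,h=st[i][:4]
def fit(A):
    A=np.array(A)[:,:2]*1000;vx,vy,x0,y0=cv2.fitLine(A.astype(np.float32),cv2.DIST_HUBER,0,.01,.01).ravel();return x0,y0,np.arctan(-vx/vy),len(A)
# white line: bright rows centroid per column within blob
L=[];Rr=[]
for u in range(x+6,x+w-6):
    vs=np.nonzero(B[:,u])[0]
    Rr.append(ray(c,u,vs[0]-.5,.066))
    k=np.arange(vs[0]+10,vs[-1]-3);wt=np.clip(g[k,u]-60,0,None)
    if wt.sum()>60: L.append(ray(c,u,(k*wt).sum()/wt.sum(),.066))
# far bed edge, on both sides of the blank
F=[]
for u in list(range(x-60,x-8))+list(range(x+w+8,x+w+50)):
    v0=int(proj(c,[.6835-.0767*(ray(c,u,290,.06)[1]-.1),ray(c,u,290,.06)[1],.06])[1])
    col=I[v0-10:v0+12,u]; wd=(col[:,0]-col[:,2])>25   # wood is brownish
    dk=col.min(1)<110
    b=np.nonzero(wd|dk)[0]
    if len(b) and b[0]>2: F.append(ray(c,u,v0-10+b[0]-.5,.06))
N=[]
for u in range(x-40,x+w,3):
    v0=int(proj(c,[.4823-.0767*(ray(c,u,180,.06)[1]-.1),ray(c,u,180,.06)[1],.06])[1])
    col=I[v0-10:v0+10,u]; b=np.nonzero(~(((col[:,0]-col[:,2])>25)|(col.min(1)<110)))[0]
    if len(b): N.append(ray(c,u,v0-10+b[0]-.5,.06))
f,lf,rr,nn=fit(F),fit(L),fit(Rr),fit(N);print('far',f,'line',lf,'rear',rr,'near',nn)
e=np.array([np.cos(.0767),np.sin(.0767)])
for nm,q in (('line',lf),('rear',rr),('near',nn)):
    print(nm,'behind far edge',(np.array(f[:2])-q[:2])@e, 'vs first edge',(np.array([683.54,100])-q[:2])@e)
E
python3 m.py
```

```text
16.55 [0.49211591 0.09461795 0.27576465]
bb [ 271  247   84   66 5267]
far (np.float32(684.0037), np.float32(90.723366), np.float32(0.07926281), 69) line (np.float32(680.1952), np.float32(105.84643), np.float32(0.07924779), 72) rear (np.float32(599.3911), np.float32(104.84349), np.float32(0.085263684), 72) near (np.float32(486.265), np.float32(38.63102), np.float32(0.06805033), 42)
line behind far edge 2.6385337148695958 vs first edge 2.886994337262173
rear behind far edge 83.28189650311012 vs first edge 83.53035712550269
near behind far edge 201.1489226544871 vs first edge 201.3973832768797
```

View pics/w7.png

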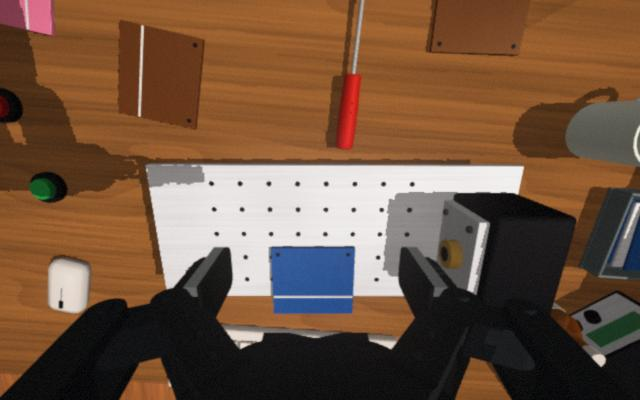

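The line's image (273-354, v≈297) lies almost on the bed edge (v≈296), about 2.7 mm short and parallel. One more nudge of 3 mm.

send_rows(moves="0 0 0 -0.2 0 0.3 1;0 0 0 -0.3 0 0.6 1;0 0 0 -0.3 0 0.9 1;0 0 0 -0.3 0 1 1;0 0 0 -0.3 0 1 1;0 0 0 -0.3 0 1 1")

```text
time: 17.35
eef_pos: [0.5521, 0.0995, 0.0768]
tcp_rot: [-0.041, 0.999, -0.0, 0.001]
contact_force: [-0.1, -0.2, 0.4]
opening: 1.0
finger_force: 0.0
```

send_rows(moves="0 0 0 0 0 0.1 1;0 0 0 0 0 0.2 1;0 0 0 0 0 0.2 1;0 0 0 -0.1 0 0.2 1;0 0 0 -0.17 0 0.2 1;0 0 0 -0.185 0 0.2 1;0 0 0 -0.19 0 0.2 1;0 0 0 -0.195 0 0.2 1;0 0 0 -0.2 0 0.2 1;0 0 0 -0.2 0 0.2 1;0 0 0 -0.2 0 0.2 1")

```text
time: 18.73
eef_pos: [0.5894, 0.1025, 0.0371]
tcp_rot: [-0.041, 0.999, -0.0, -0.003]
contact_force: [-7.2, -1.5, 8.6]
opening: 0.999
finger_force: 5.5
```

send_rows(moves="0 0 0 0.1 0 0 1;0 0 0 0.2 0 -0.1 1;0 0 0 0.4 0 -0.5 1;0 0 0 0.5 0 -1 1;0 0 0 0.5 0 -1 1;0 0 0 0.5 0 -1 1")

```text
time: 19.48
eef_pos: [0.4938, 0.0948, 0.2428]
tcp_rot: [-0.041, 0.999, -0.0, 0.006]
contact_force: [0.3, 0.7, 0.5]
opening: 1.006
finger_force: 0.0
```

send_rows(moves="0 0 0 0 0 -0.2 1;0 0 0 0 0 -0.2 1;0 0 0 0 0 -0.2 1")

```text
time: 19.85
eef_pos: [0.491, 0.0947, 0.2744]
tcp_rot: [-0.041, 0.999, 0.0, -0.001]
contact_force: [0.0, 0.4, -0.6]
opening: 1.001
finger_force: 0.0
```

```bash
python3 m.py; python3 - <<'E'
from h import *
w=cam('wrist');sc=cam('scene');sd=cam('side')
for nm,c in(('w',w),('scene',sc),('side',sd)):
    I=c['image'].astype(int);r,g,b=I[...,0],I[...,1],I[...,2]
    for col,m in(('green',(g>r*1.5+20)&(g>b*1.3+10)),('red',(r>g*2.5+60)&(r>b*2.5+40))):
        n,l,st,ce=cv2.connectedComponentsWithStats(m.astype(np.uint8))
        for i in range(1,n):
            if st[i,4]>25: print(nm,col,st[i],ce[i].round(1),[ray(c,*ce[i],z).round(4).tolist()[:2] for z in(.04,.05)])
E
```

```text
19.85 [0.49095353 0.09465497 0.27440384]
bb [ 271  249   84   66 5328]
far (np.float32(681.09265), np.float32(130.57445), np.float32(0.07915039), 70) line (np.float32(681.0658), np.float32(97.605995), np.float32(0.079225264), 72) rear (np.float32(599.4561), np.float32(91.74668), np.float32(0.079359606), 72) near (np.float32(483.02225), np.float32(81.38518), np.float32(0.079667404), 42)
line behind far edge 2.5529782212757315 vs first edge 2.6503701199918033
rear behind far edge 84.37169454381629 vs first edge 84.46908644253236
near behind far edge 201.2571953383907 vs first edge 201.35458723710676
w green [ 29 180  26  22 432] [ 41.4 190.6] [[0.5513, -0.2897], [0.5479, -0.28]]
w red [ 338   76   23   75 1043] [349.  112.6] [[0.4115, 0.1333], [0.4117, 0.1321]]
scene green [221 212   9   8  63] [225.  215.4] [[0.5729, -0.3042], [0.5781, -0.3015]]
scene red [345 173   5  18  90] [347.  181.5] [[0.4216, 0.1338], [0.4281, 0.133]]
scene red [214 185   7   6  37] [217.2 187.5] [[0.4567, -0.349], [0.4629, -0.346]]
side green [368 275  11  10  90] [372.9 279.3] [[0.5505, -0.3225], [0.5466, -0.3267]]
side red [264 189  26  12 134] [277.2 194.5] [[0.4084, 0.1136], [0.4059, 0.1052]]
side red [341 302  10  10  69] [345.9 306.4] [[0.436, -0.3654], [0.4333, -0.3691]]
```

The blank didn't shift on that nudge: the tip only leaned on its edge. The line sits 2.6 mm behind the edge and parallel, well inside the 6 mm, so I'll leave it. The green button triangulates to about (0.560, -0.312, 0.015), so I'm going there with the gripper shut.

send_rows(moves="0 0 0 -0.09 -1 0 -1;0 0 0 -0.09 -1 0 -1;0 0 0 -0.09 -1 0 -1;0 0 0 -0.09 -1 0 -1;0 0 0 -0.09 -1 0 -1")

```text
time: 20.68
eef_pos: [0.5255, -0.1036, 0.2752]
tcp_rot: [-0.04, 0.999, 0.001, -0.001]
contact_force: [0.2, 0.5, 0.6]
opening: 0.003
finger_force: 0.0
```

send_rows(moves="0 0 0 -0.09 -1 0 -1;0 0 0 -0.09 -1 0 -1;0 0 0 -0.09 -1 0.3 -1;0 0 0 -0.09 -1 0.5 -1;0 0 0 -0.09 -1 0.5 -1;0 0 0 -0.09 -1 0.5 -1")

```text
time: 21.42
eef_pos: [0.5607, -0.2994, 0.177]
tcp_rot: [-0.042, 0.999, 0.0, 0.0]
contact_force: [-0.4, 0.6, -0.0]
opening: 0.004
finger_force: 0.0
```

```bash
python3 - <<'E'
from h import *
s=ctrl.get_state();print(s['time'],s['eef_pos'],s['tcp_rot'],s['opening'])
w=cam('wrist','w8.png')
I=w['image'].astype(int);r,g,b=I[...,0],I[...,1],I[...,2]
for col,m in(('green',(g>r*1.5+20)&(g>b*1.3+10)),('red',(r>g*2.5+60)&(r>b*2.5+40))):
    n,l,st,ce=cv2.connectedComponentsWithStats(m.astype(np.uint8))
    for i in range(1,n):
        if st[i,4]>60: print(col,st[i],ce[i].round(1),[ray(w,*ce[i],z).round(4).tolist()[:2] for z in(.01,.02,.03)])
# dark fingers: tip row near image centre column
print([ (u,next((v for v in range(150,399) if I[v:v+6,u].max()<75),None)) for u in range(290,345,5)])
E
```

```text
21.425 [ 0.5607164  -0.29944723  0.1769939 ] [-4.15085802e-02  9.99138105e-01  1.83800514e-04  2.25764035e-04] 0.003768876821969287
green [290 166  28  28 621] [303.5 179.6] [[0.5618, -0.3128], [0.5595, -0.3125], [0.5573, -0.3123]]
red [253  47  31  33 825] [268.   63.1] [[0.4414, -0.3581], [0.4429, -0.3565], [0.4444, -0.3549]]
[(290, 162), (295, 159), (300, 158), (305, 158), (310, 159), (315, 161), (320, 166), (325, 271), (330, 246), (335, 246), (340, 248)]
```

Close view: green cap at (303.5,179.6), giving (0.560,-0.3127); red at (268,63), 120 mm away. Descending on green.

send_rows(moves="0 0 0 0.008 -0.066 0.2 -1;0 0 0 0.008 -0.066 0.4 -1;0 0 0 0.008 -0.066 0.55 -1;0 0 0 0.008 -0.066 0.62 -1;0 0 0 0.008 -0.066 0.62 -1")

```text
time: 22.1
eef_pos: [0.5603, -0.314, 0.0534]
tcp_rot: [-0.041, 0.999, -0.0, 0.001]
contact_force: [-0.8, -0.2, -0.1]
opening: 0.002
finger_force: 0.0
```

send_rows(moves="0 0 0 0 0 0.02 -1;0 0 0 0 0 0.04 -1;0 0 0 0 0 0.05 -1;0 0 0 0 0 0.05 -1")

```text
time: 22.6
eef_pos: [0.5593, -0.3144, 0.042]
tcp_rot: [-0.041, 0.999, 0.0, -0.0]
contact_force: [0.1, 0.0, -0.4]
opening: -0.001
finger_force: 0.0
```

send_rows(moves="0 0 0 0 0 0.02 -1;0 0 0 0 0 0.03 -1;0 0 0 0 0 0.03 -1")

```text
time: 22.98
eef_pos: [0.5592, -0.3142, 0.0357]
tcp_rot: [-0.041, 0.999, 0.0, -0.0]
contact_force: [0.2, 0.0, -0.1]
opening: -0.005
finger_force: 0.0
```

send_rows(moves="0 0 0 0 0 0.01 -1;0 0 0 0 0 0.02 -1;0 0 0 0 0 0.02 -1")

```text
time: 23.35
eef_pos: [0.5593, -0.3143, 0.0318]
tcp_rot: [-0.041, 0.999, 0.0, -0.0]
contact_force: [-0.8, -0.2, 0.0]
opening: -0.002
finger_force: 0.0
```

send_rows(moves="0 0 0 0 0 0.01 -1;0 0 0 0 0 0.02 -1;0 0 0 0 0 0.02 -1")

```text
time: 23.72
eef_pos: [0.5593, -0.3143, 0.0278]
tcp_rot: [-0.041, 0.999, 0.0, -0.0]
contact_force: [-0.2, 0.4, 0.2]
opening: -0.0
finger_force: 0.0
```

send_rows(moves="0 0 0 0 0 0.01 -1;0 0 0 0 0 0.02 -1;0 0 0 0 0 0.02 -1")

```text
time: 24.1
eef_pos: [0.5593, -0.3143, 0.0238]
tcp_rot: [-0.041, 0.999, 0.0, -0.0]
contact_force: [0.6, 0.1, -0.5]
opening: -0.002
finger_force: 0.0
```

send_rows(moves="0 0 0 0 0 0.01 -1;0 0 0 0 0 0.02 -1;0 0 0 0 0 0.02 -1")

```text
time: 24.48
eef_pos: [0.5593, -0.3143, 0.0198]
tcp_rot: [-0.041, 0.999, 0.0, -0.0]
contact_force: [-0.4, 0.6, 0.4]
opening: -0.004
finger_force: 0.0
```

send_rows(moves="0 0 0 0 0 0.01 -1;0 0 0 0 0 0.015 -1;0 0 0 0 0 0.015 -1")

```text
time: 24.85
eef_pos: [0.5594, -0.3144, 0.017]
tcp_rot: [-0.041, 0.999, 0.0, -0.0]
contact_force: [-0.3, 1.1, -0.1]
opening: -0.002
finger_force: 0.0
```

send_rows(moves="0 0 0 0 0 0.01 -1;0 0 0 0 0 0.015 -1;0 0 0 0 0 0.015 -1")

```text
time: 25.22
eef_pos: [0.5594, -0.3143, 0.014]
tcp_rot: [-0.041, 0.999, 0.0, -0.0]
contact_force: [0.5, 0.2, -0.7]
opening: 0.004
finger_force: 0.0
```

send_rows(moves="0 0 0 0 0 0.01 -1;0 0 0 0 0 0.015 -1;0 0 0 0 0 0.015 -1")

```text
time: 25.6
eef_pos: [0.5594, -0.3143, 0.011]
tcp_rot: [-0.041, 0.999, 0.0, -0.0]
contact_force: [0.1, 0.6, 0.0]
opening: 0.001
finger_force: 0.0
```

send_rows(moves="0 0 0 0 0 0.01 -1;0 0 0 0 0 0.015 -1;0 0 0 0 0 0.015 -1")

```text
time: 25.98
eef_pos: [0.5596, -0.3146, 0.0085]
tcp_rot: [-0.041, 0.999, -0.0, 0.0]
contact_force: [-0.3, -0.4, 1.9]
opening: 0.002
finger_force: 0.9
```

Contact at about z = 0.009. Now pressing through the 6 mm travel.

send_rows(moves="0 0 0 0 0 0.01 -1;0 0 0 0 0 0.02 -1;0 0 0 0 0 0.03 -1;0 0 0 0 0 0.03 -1;0 0 0 0 0 0.03 -1")

```text
time: 26.6
eef_pos: [0.5597, -0.3146, 0.0032]
tcp_rot: [-0.041, 0.999, -0.0, -0.0]
contact_force: [-2.6, 2.1, 7.6]
opening: 0.001
finger_force: 3.8
```

send_rows(moves="0 0 0 0 0 0.007 -1;0 0 0 0 0 0.012 -1;0 0 0 0 0 0.012 -1;0 0 0 0 0 0.012 -1")

```text
time: 27.1
eef_pos: [0.5598, -0.3147, 0.0031]
tcp_rot: [-0.041, 0.999, 0.0, -0.001]
contact_force: [-6.5, 3.9, 17.5]
opening: 0.003
finger_force: 8.7
```

send_rows(moves="0 0 0 0 0 -0.1 -1;0 0 0 0 0 -0.4 -1;0 0 0 0 0 -0.8 -1;0 0 0 0 0 -0.95 -1;0 0 0 0 0 -0.95 -1;0 0 0 0 0 -0.95 -1")

```text
time: 27.85
eef_pos: [0.5589, -0.314, 0.1887]
tcp_rot: [-0.041, 0.999, 0.0, -0.001]
contact_force: [-0.4, 0.0, -0.1]
opening: 0.003
finger_force: 0.0
```

```bash
python3 - <<'E'
from h import *
s=ctrl.get_state();print(s['time'],s['eef_pos'],s['contact_force'])
# far-edge check with the scene camera: line pixels and edge pixels
c=cam('scene');I=c['image'].astype(int);g=I.min(2)
A=lambda y:proj(c,[.6835-.0767*(y-.1),y,.066])
L=[]
for u in range(327,358):
    v0=np.array([.0]);y=ray(c,u,235,.066)[1];vc=A(y)[1]
    k=np.arange(int(vc)-5,int(vc)+7);w=np.clip(g[k,u]-70,0,None)
    if w.sum()>30: L.append((ray(c,u,(k*w).sum()/w.sum(),.066)[:2]*1000))
L=np.array(L);print(len(L))
e=np.array([np.cos(.0767),np.sin(.0767)])
d=(np.array([683.54,100])-L)@e;print('line behind wrist edge',d.round(1))
F=[]
for u in list(range(278,320))+list(range(365,415)):
    y=ray(c,u,243,.06)[1];vc=proj(c,[.6835-.0767*(y-.1),y,.06])[1]
    k=np.arange(int(vc)-8,int(vc)+9);gr=np.gradient(g[k,u].astype(float));F.append(ray(c,u,k[gr.argmin()],.06)[:2]*1000)
d=(np.array([683.54,100])-np.array(F))@e;print('scene edge behind wrist edge',np.median(d[:42]),np.median(d[42:]))
E
```

```text
27.85 [ 0.55894344 -0.31399663  0.18872481] [-0.40688769  0.02676924 -0.10660242]
31
line behind wrist edge [4.1 3.8 3.6 3.5 3.4 3.6 3.7 3.7 3.8 4.2 4.2 4.5 4.6 4.7 4.7 4.7 4.4 4.3
 4.1 4.  3.7 3.8 3.8 3.7 3.8 4.1 4.5 4.4 4.5 4.7 7.3]
scene edge behind wrist edge -2.647254323595189 -2.5129476543457834
```

Button pressed to its stop (17.5 N, no further travel) and released. The scene camera reads the line a little differently, but there the bed's side face blurs the edge. I'll take one check from straight above the edge.

send_rows(moves="0 0 0 0 0.2 -0.5 -1;0 0 0 -0.435 1 -0.55 -1;0 0 0 -0.435 1 -0.55 -1;0 0 0 -0.435 1 -0.55 -1;0 0 0 -0.435 1 -0.55 -1;0 0 0 -0.435 1 -0.55 -1")

```text
time: 28.65
eef_pos: [0.6297, -0.1072, 0.2978]
tcp_rot: [-0.042, 0.999, 0.0, -0.001]
contact_force: [-0.3, -0.2, 0.7]
opening: 0.001
finger_force: 0.0
```

send_rows(moves="0 0 0 -0.435 1 0 -1;0 0 0 -0.435 1 0 -1;0 0 0 -0.435 1 0 -1;0 0 0 -0.435 1 0 -1;0 0 0 -0.435 1 0 -1;0 0 0 -0.435 1 0 -1")

```text
time: 29.4
eef_pos: [0.7001, 0.0962, 0.2982]
tcp_rot: [-0.04, 0.999, -0.0, -0.001]
contact_force: [-0.8, 0.1, -0.2]
opening: -0.001
finger_force: 0.0
```

```bash
python3 - <<'E'
from h import *
s=ctrl.get_state();print(s['time'],s['eef_pos'])
c=cam('wrist','w9.png');I=c['image'].astype(int)
e=np.array([np.cos(.078),np.sin(.078)]);t=np.array([-e[1],e[0]]);o=np.array([.68354,.1])
# resample profiles along bed x, at 0.5 mm, for lateral stations
def prof(y,z,xs): return np.array([I[tuple(proj(c,[*(o+e*x+t*y),z])[::-1].round().astype(int))] for x in xs])
xs=np.arange(-.014,.0141,.001)
for y in(-.03,-.01,.01,.03): 
    g=prof(y,.066,xs).min(1); w=np.clip(g-80,0,None);print('line',y,(1000*(xs*w).sum()/max(w.sum(),1)).round(2),g.tolist())
for y in(-.09,-.075,.08,.09,.1):
    print('edge',y,prof(y,.06,xs)[:,2].tolist())
cv2.circle
E
```

```text
29.4 [0.70007502 0.09617368 0.29817113]
line -0.03 -2.46 [43, 43, 43, 46, 41, 41, 43, 42, 73, 73, 165, 211, 185, 185, 77, 44, 46, 46, 43, 40, 40, 42, 42, 41, 41, 45, 42, 46, 46]
line -0.01 -2.43 [40, 42, 42, 41, 44, 44, 38, 44, 75, 75, 157, 208, 184, 184, 71, 46, 44, 44, 42, 41, 41, 39, 39, 38, 38, 45, 39, 37, 37]
line 0.01 -2.43 [42, 40, 40, 43, 41, 41, 37, 42, 78, 78, 160, 209, 187, 187, 74, 39, 39, 39, 39, 41, 41, 41, 43, 43, 43, 43, 40, 43, 43]
line 0.03 -2.43 [41, 39, 39, 40, 40, 40, 43, 43, 73, 73, 160, 209, 186, 186, 74, 39, 38, 38, 41, 39, 39, 42, 39, 43, 43, 44, 40, 38, 38]
edge -0.09 [216, 218, 223, 224, 221, 221, 223, 223, 226, 227, 221, 221, 213, 178, 68, 68, 40, 40, 40, 41, 35, 35, 35, 38, 37, 37, 36, 39, 37]
edge -0.075 [219, 221, 222, 222, 222, 222, 227, 225, 226, 224, 218, 218, 217, 180, 71, 71, 38, 39, 39, 36, 33, 40, 40, 39, 43, 43, 38, 36, 39]
edge 0.08 [224, 224, 223, 223, 227, 227, 227, 227, 229, 230, 228, 228, 227, 196, 196, 88, 47, 54, 54, 53, 52, 54, 54, 52, 53, 53, 53, 53, 53]
edge 0.09 [225, 224, 226, 226, 226, 228, 230, 230, 229, 229, 230, 230, 226, 196, 196, 88, 54, 52, 52, 51, 54, 54, 54, 56, 50, 50, 52, 53, 53]
edge 0.1 [226, 227, 228, 228, 229, 229, 230, 230, 232, 231, 230, 230, 229, 199, 199, 87, 51, 52, 52, 49, 50, 54, 54, 55, 53, 53, 54, 52, 52]
```

```bash
python3 - <<'E'
import numpy as np
print(np.arange(-14,15).tolist())
E
```

```text
[-14, -13, -12, -11, -10, -9, -8, -7, -6, -5, -4, -3, -2, -1, 0, 1, 2, 3, 4, 5, 6, 7, 8, 9, 10, 11, 12, 13, 14]
```

Seen from directly above, the edge is at -0.5 to +0.3 mm and the line at -2.4 mm along its whole length. It lies about 2.5 mm from the edge and parallel, inside tolerance, so I'm handing in.

```bash
python3 -c "
from plant import ctrl
print(ctrl.sign_off())"
```

```text
the job is handed in; nothing more can be done
None
```

The job is handed in: the blank's white line lies parallel to the bed's far edge, about 2.5 mm short of it (tolerance 6 mm), and green was pressed to its stop and released without touching red; sign-off returned no verdict, and I did not re-measure the bystanders.

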